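Fit a brake disc on its wheel hub and swing the caliper shut

TASK

Take the loose brake disc from the bench and put it on the leaning wheel hub with its raised hat outward, turning it on the hub until its five holes find the studs, and push it fully home against the hub face. Then swing the open red caliper back fully shut over the rim of the disc, and leave the tape roll, the spanner and the tin round the work where they are.

Things in the scene. Friction and masses are not known exactly. Their poses are not given: they have to be found in the camera images.
- brake_disc: loose steel brake disc, about 0.5 kg, lying hat up: a bright drilled rotor 140 mm across, 6 mm thick, with a grey round hat 60 mm across rising 22 mm above the rotor (28 mm overall); grip the hat across. The hat is hollow below (54 mm inside); its 6 mm top has a 23.5 mm bore and five 10 mm holes on a 40 mm circle. Origin: centre of the rotor's underside; z out of the hat's top; x towards one hole
- disc_seat (a point): the disc's seat: centre of the underside of the hat's top plate, on the disc's axis 22 mm above brake_disc's origin and 6 mm below the hat's outer top; axes as the disc's. It meets hub_face when the disc is home
- hub_face (a point): centre of the wheel hub's front face (49 mm across), 125 mm above the bench on a dark blue stand. z: the hub's axis, out of the face, leaning 30 degrees from vertical towards the stand's front (roughly to the robot); y: level, towards the caliper; x: up the slope. A brass grease cap 22 mm across with a rounded end stands 30 mm out of the face on the axis
- stud_ends (a point): point on the hub's axis 14 mm out of the face, level with the ends of the five studs (7 mm across, rounded ends, 72 degrees apart on a 40 mm circle); axes as hub_face. The hub is stiff (1.5 N m) and stands turned differently each time: the studs' angle is not reported here, see it or feel for it. A disc rests here until its holes meet the studs within 4 degrees or so, then drops
- caliper (a joint): swing of the red caliper about its lower guide pin, rad: 0 fully shut (stop), 1.2 to 1.5 at the start, 1.6 wide open; grows counter-clockwise seen from out along hub_face z. It stays where left; swinging takes about 0.4 N m. Beyond 1.1 it is clear of the disc. Its jaws have a 10 mm slot: 2 mm free on each side of the rotor of a disc that is home
- caliper_pin (a point): on the guide pin's axis, level with hub_face, at x = -45 mm, y = +78 mm of hub_face; the pin is parallel to hub_face z; axes as hub_face
- caliper_back (a point): where to push: on the caliper's flat outer back (75 mm long, 44 mm high along hub_face z), halfway up it, 20 mm below the level of hub_face, 65 mm along the caliper from the pin and 10 mm out from the pin's line. Axes turn with the caliper (shut: those of hub_face): x along the caliper away from the pin, y out of its back; push towards -y
- tape_roll: roll of black cloth tape lying flat behind the stand, 113 mm across and 48 mm high, origin under its centre; stays where it is
- spanner: combination spanner, 221 x 36 x 8 mm, lying at the near edge of the bench in front of the work, origin under its centre; stays where it is
- tin: small round lidded tin, 68 mm across and 42 mm high, beyond the loose disc, origin under its centre; stays where it is

How it is judged:
By the outcome, as a careful person would: the job done as asked, in the order asked, and still so for the second after the job is handed in, with the robot touching nothing.
It also fails if it takes over 72 s, if anything falls off the work surface, if the arm or the gripper's body presses on something with over 40 N, if the wrist force passes 120 N, or if a joint passes its speed limit or range.

ROBOT

A 7-joint arm with a two-finger parallel gripper is mounted at the origin on a cart in front of the work surface, level with it; the furniture and walls round the work are solid. World frame = base frame: x ahead of the robot, y to its left, z up, the work surface at z = 0. Lengths are in m, angles in rad, forces in N, time in s.
With the tool pointing down it reaches from about 0.425 to 0.925 m from the base axis. Payload 6.8 kg.
Tool frame: the origin (TCP) lies midway between the tips of the shut fingers; the grasp point (between the pads) lies bot.grip_point_offset behind it (bot.grip_point_offset is the distance from the TCP to the grasp point, in m); z points along the fingers, y is the line along which they close (so a half turn about z gives the same grasp; the last joint's range is limited). The gripper opens to 85 mm and grips with 20 to 120 N. Pads are 22 mm wide; open, the fingers measure 114 mm over their backs; the gripper's body (76 mm by 85 mm) begins 54 mm behind the grasp point. The pads swing forward as they close: fully open they stand 13 mm farther back than shut.
Start: joints at [1.035, 0.477, 0.022, 1.555, -0.011, 1.109, -0.083], TCP at [0.28, -0.614, 0.211] pointing down, gripper open.
Joint ranges: [-2.96, 2.96], [-0.34, 2.1], [-1.41, 1.46], [0.24, 2.44], [-1.37, 4.51], [0.17, 1.92], [-2.96, 2.96]. Speed limits (rad/s): [2.39, 2.39, 3.14, 3.14, 3.14, 3.14, 3.14].

INTERFACE

Orientations are given as a unit quaternion [w, x, y, z].
In Python, from station import get_obs, cams, job, bot gives the robot as it stands.
- The arm moves only by the tool arm_command, never from a script. Its argument "rows" is a list that holds one entry, the list of rows, each a list of 5 numbers: the finger opening in mm, from 0 to 85.4, then the shift along the world's x, y, z in units of 60 mm (1.0 is 60 mm), then the turn about the world's z in units of 0.08 rad (1.0 is 0.08 rad). In form: [[[grip, x, y, z, turn], ...]]. A call has exactly 10 rows; each row shifts and turns the commanded pose from where the row before left it; what a row does not reach is not made up. A row lasts 1/8 s, in which the tool goes at most 62.5 mm and 10.7 degrees, less where a joint would pass 70% of its speed; a pose out of reach is approached as far as the arm can. A call with a number of a shift or a turn outside -1 to 1 is refused whole. A call with a gripper value outside its range is refused whole. The fingers move at their own pace and stop on an object; "newtons" is the grip in N (left out, the last holds). Time passes only in rows, so rows that do not move let the fingers close, or fill a call up. It gives the time, the measured TCP pose, the force, the opening and the grip force at its end, in the units of the state.
- get_obs(): the state, without advancing time (a new reading comes with each control period).
- cams.read_camera(name): name is "scene" or "top" or "wrist"; returns the picture (480x640x3 uint8, red, green, blue); there is no depth.
- cams.camera_params(name): a dict with "K" (3x3 intrinsics, pixels), "extrinsics" (4x4, takes a point from camera to world coordinates). Camera axes: x right, y down, z forward; pixel columns grow to the right and rows downward; lengths in m; the calibration is good to about 2 mm. The wrist camera is an equidistant fisheye: a pixel r from the principal point sees the ray r / f radians off the axis. A picture is of the moment at which its call begins: read the wrist's pose just before it. camera_params takes no time and is no camera call; for the wrist camera it gives the pose at the moment of the call.
- job.hand_in(): hands the job in; it is judged then, once.
The state is a dict: "t": time; "q": joint angles; "joint_vel": joint speeds; "joint_torque": joint torques, N m; "eef_pos": TCP position; "tool_rot": TCP orientation; "contact_force": force on the tool from outside, world axes, zero at the start; "torque": the same for the moment, N m; "gripper_width": opening from 0.0 (shut) to 1.0 (fully open); "grasp_force": force on a finger pad.
Only numpy, scipy, OpenCV 4.12 (cv2) and the standard library are available. Lean on these libraries where they do the work, as an engineer would, in place of code of your own. Each camera call takes 0.05 s, during which the arm holds its last target. There are 200 camera calls.

## Working session

There is one attempt and no reset: what is moved stays moved. The work goes in short steps, Python scripts to look and compute and a tool call to move; the robot and the scene stay as the last step left them, time stands still between calls to the robot, and variables do not carry over. Pictures are saved under pics/ and viewed, at most 10 in all, crops included, and the job is handed in when it is done.

Besides the shell and the picture viewer there is one more tool, called after "Call:" by a JSON object that holds its "name" and its "arguments", one argument or row to a line. arm_command: Moves the arm, as the interface text tells. Its arguments: {"type":"object","properties":{"rows":{"type":"array"},"newtons":{"type":"number"}},"required":["rows"]}

```bash
mkdir -p pics; cat > h.py <<'E'
import numpy as np,cv2
from station import get_obs,cams,job,bot
def P(n):
    p=cams.camera_params(n);return np.array(p["K"]),np.array(p["extrinsics"])
def snap(n,f):
    p=P(n);im=cams.read_camera(n);cv2.imwrite("pics/"+f,im[:,:,::-1]);return im,p
def proj(n,X,p=None):
    K,E=p or P(n);c=(np.atleast_2d(X)-E[:3,3])@E[:3,:3]
    if n=="wrist":
        r=np.hypot(c[:,0],c[:,1]);th=np.arctan2(r,c[:,2]);m=c[:,:2]/np.maximum(r,1e-9)[:,None]*th[:,None]
    else: m=c[:,:2]/c[:,2:]
    return m*[K[0,0],K[1,1]]+K[:2,2]
def ray(n,uv,p=None):
    K,E=p or P(n);m=(np.atleast_2d(uv).astype(float)-K[:2,2])/[K[0,0],K[1,1]]
    if n=="wrist":
        th=np.linalg.norm(m,axis=1,keepdims=True);d=np.c_[m/np.maximum(th,1e-9)*np.sin(th),np.cos(th)]
    else: d=np.c_[m,np.ones(len(m))]
    return E[:3,3],d@E[:3,:3].T
def onplane(n,uv,pt,nrm=(0,0,1),p=None):
    o,d=ray(n,uv,p);nrm=np.array(nrm,float);return o+d*(((np.array(pt)-o)@nrm)/(d@nrm))[:,None]
E
python3 - <<'E'
from h import *
np.set_printoptions(precision=3,suppress=True)
for n in("scene","top","wrist"):
    im,p=snap(n,n+"0.png");print(n,p[0].tolist(),p[1].round(3).tolist())
print(get_obs(),bot.grip_point_offset)
E
```

```text
scene [[438.681742834248, 0.0, 324.4677673509304], [0.0, 438.681742834248, 244.25850388629812], [0.0, 0.0, 1.0]] [[0.836, -0.272, 0.477, 0.096], [-0.549, -0.398, 0.735, -0.594], [-0.01, -0.876, -0.481, 0.568], [0.0, 0.0, 0.0, 1.0]]
top [[469.39097389535044, 0.0, 321.02080119676504], [0.0, 469.39097389535044, 236.7894384766289], [0.0, 0.0, 1.0]] [[-0.01, -0.987, 0.161, 0.377], [-1.0, 0.007, -0.018, 0.1], [0.016, -0.161, -0.987, 1.244], [0.0, 0.0, 0.0, 1.0]]
wrist [[371.64829954431775, 0.0, 325.8535743443503], [0.0, 371.64829954431775, 238.07191191120876], [0.0, 0.0, 1.0]] [[0.415, -0.871, -0.264, 0.347], [-0.91, -0.398, -0.118, -0.583], [-0.002, 0.289, -0.957, 0.372], [0.0, 0.0, 0.0, 1.0]]
{'t': 0.15, 'q': array([ 1.035,  0.478,  0.022,  1.556, -0.011,  1.109, -0.083]), 'joint_vel': array([-0.001, -0.   , -0.   , -0.003, -0.   ,  0.001,  0.001]), 'joint_torque': array([  0.003, -59.692,   1.61 , -28.149,   0.013,   0.007,   0.   ]), 'eef_pos': array([ 0.28 , -0.614,  0.21 ]), 'tool_rot': array([-0.001,  0.977,  0.212, -0.   ]), 'contact_force': array([ 0.775, -0.392,  0.041]), 'torque': array([ 0.003,  0.011, -0.077]), 'grasp_force': 0.0, 'gripper_width': 1.0000829839466339} 0.0187
```

View pics/scene0.png

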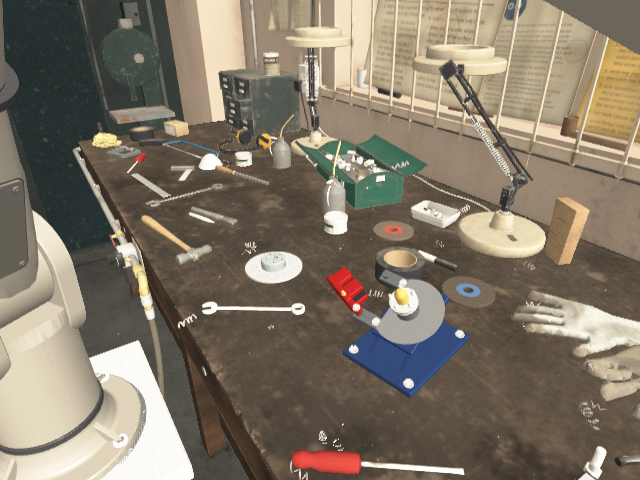

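View pics/top0.png

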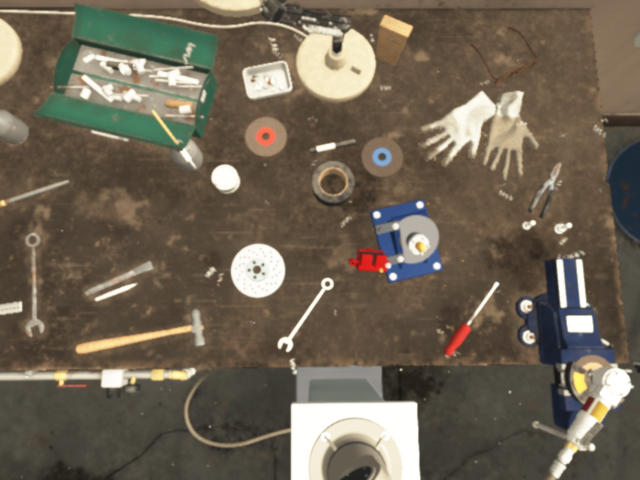

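```bash
python3 - <<'E'
from h import *
np.set_printoptions(precision=4,suppress=True)
t=cv2.imread("pics/top0.png");s=cv2.imread("pics/scene0.png")
# disc
def cnt(im,mask,box):
    m=np.zeros_like(mask);x0,y0,x1,y1=box;m[y0:y1,x0:x1]=mask[y0:y1,x0:x1]
    c,_=cv2.findContours(m,0,cv2.CHAIN_APPROX_NONE);return max(c,key=cv2.contourArea)
w=cv2.inRange(t,(170,170,170),(255,255,255))
c=cnt(t,w,(220,235,300,305));c=cv2.convexHull(c);X=onplane("top",c[:,0],(0,0,.006))
print("disc top",cv2.fitEllipse(c)[0],cv2.minEnclosingCircle((X[:,:2]*1000).astype(np.float32)))
w=cv2.inRange(s,(170,170,170),(255,255,255))
c=cv2.convexHull(cnt(s,w,(240,240,310,290)));X=onplane("scene",c[:,0],(0,0,.006));print("disc scene",cv2.minEnclosingCircle((X[:,:2]*1000).astype(np.float32)))
# plate
for n,im,box in(("top",t,(365,190,450,290)),("scene",s,(330,280,480,400))):
    h=cv2.cvtColor(im,cv2.COLOR_BGR2HSV);b=cv2.inRange(h,(105,100,30),(128,255,255))
    b=cv2.morphologyEx(b,cv2.MORPH_CLOSE,np.ones((9,9)));c=cv2.convexHull(cnt(im,b,box));X=onplane(n,c[:,0],(0,0,.008))
    r=cv2.minAreaRect((X[:,:2]*1000).astype(np.float32));print(n,"plate",r,cv2.boxPoints(r).tolist())
    g=cv2.inRange(h,(15,100,120),(32,255,255));c=cnt(im,g,box);M=cv2.moments(c);print("cap",M['m10']/M['m00'],M['m01']/M['m00'],cv2.contourArea(c))
A=cv2.resize(t[190:290,360:450],None,fx=6,fy=6,interpolation=2)
B=cv2.resize(s[260:350,325:455],None,fx=6,fy=6,interpolation=2)
B=cv2.resize(B,(800,554));cv2.imwrite("pics/cB.png",B)
E
```

```text
disc top (257.5112609863281, 270.2388000488281) ((491.52880859375, 245.87542724609375), 70.92507934570312)
disc scene ((488.4580383300781, 241.89874267578125), 72.85579681396484)
top plate ((498.5137634277344, -165.28863525390625), (54.565940856933594, 147.74644470214844), 12.738675117492676) [[455.6129455566406, -99.249755859375], [488.1917419433594, -243.35955810546875], [541.41455078125, -231.3275146484375], [508.8357849121094, -87.21771240234375]]
cap 419.9482200647249 246.4789644012945 51.5
scene plate ((569.8876953125, -148.69503784179688), (213.87808227539062, 151.75576782226562), 12.763160705566406) [[448.827880859375, -98.31710052490234], [482.35400390625, -246.3232421875], [690.947509765625, -199.07296752929688], [657.42138671875, -51.06683349609375]]
cap 400.95569620253167 296.2626582278481 158.0
```

View pics/cB.png

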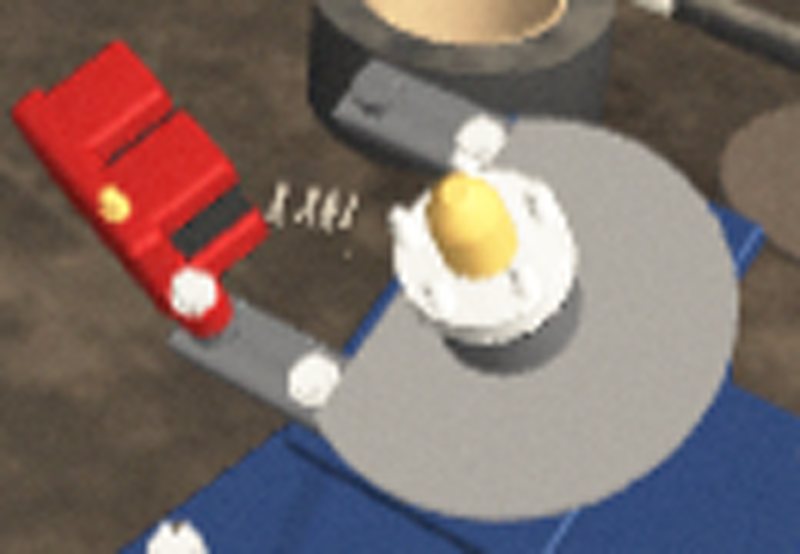

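Call:
{"name": "arm_command", "arguments": {
  "rows": [
    [[85,0.22,0.54,-0.05,0],[85,0.22,0.54,-0.05,0],[85,0.22,0.54,-0.05,0],[85,0.22,0.54,-0.05,0],[85,0.22,0.54,-0.05,0],[85,0.22,0.54,-0.05,0],[85,0.22,0.54,-0.05,0],[85,0.22,0.54,-0.05,0],[85,0.22,0.54,-0.05,0],[85,0.22,0.54,-0.05,0]]
  ]
}}

```text
t: 1.4
eef_pos: [0.4122, -0.289, 0.1804]
tool_rot: [-0.0, 0.977, 0.212, -0.0]
contact_force: [-0.0, 0.0, -0.0]
gripper_width: 0.994
grasp_force: 0.0
```

```bash
python3 - <<'E'
from h import *
np.set_printoptions(precision=4,suppress=True)
# triangulate cap
o1,d1=ray("top",[419.9,246.5]);o2,d2=ray("scene",[401,296.3]);d1=d1[0];d2=d2[0]
s=np.linalg.lstsq(np.c_[d1,-d2],o2-o1,rcond=None)[0];a=o1+s[0]*d1;b=o2+s[1]*d2
y=np.radians(12.75);z=np.array([-.5*np.cos(y),-.5*np.sin(y),.866]);c=(a+b)/2
print(a,b,"hub",c-z*(c[2]-.125)/z[2])
p=P("wrist");np.save("pw1.npy",p[1]);im,p=snap("wrist","w1.png");np.save("pw1.npy",p[1])
h=proj("wrist",c,p)[0].astype(int);print(h,p[1],get_obs()['eef_pos'])
x,yy=max(h[0]-75,0),max(h[1]-60,0);print(x,yy)
A=cv2.resize(im[yy:yy+120,x:x+160,::-1],None,fx=5,fy=5,interpolation=2);cv2.imwrite("pics/cw1.png",A)
E
```

```text
[ 0.5328 -0.1569  0.1344] [ 0.5323 -0.1565  0.1343] hub [ 0.5378 -0.1555  0.125 ]
[204 -14] [[ 0.4145 -0.8712 -0.263   0.4793]
 [-0.91   -0.3971 -0.1189 -0.2586]
 [-0.0009  0.2886 -0.9574  0.3426]
 [ 0.      0.      0.      1.    ]] [ 0.4143 -0.2839  0.18  ]
129 0
```

View pics/cw1.png

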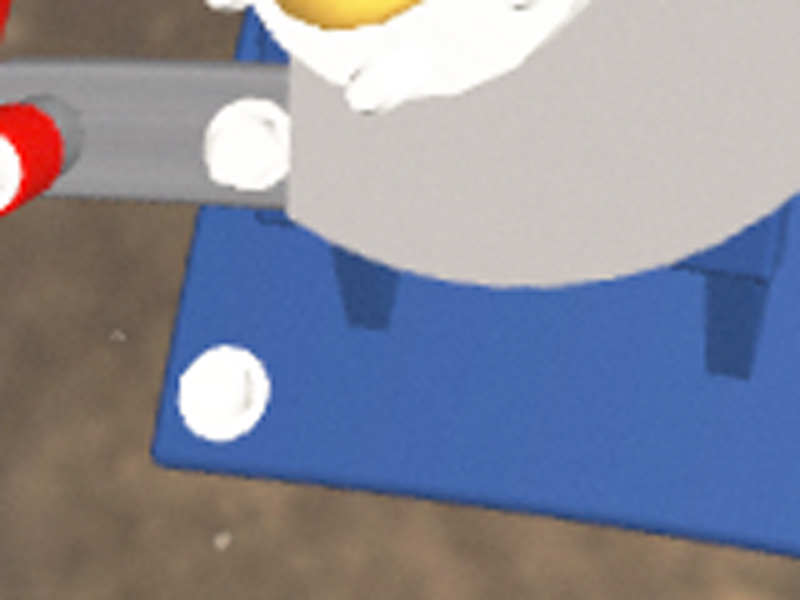

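Call:
{"name": "arm_command", "arguments": {
  "rows": [
    [[85,0.2,0.15,0.15,0],[85,0.2,0.15,0.15,0],[85,0.2,0.15,0.15,0],[85,0.2,0.15,0.15,0],[85,0.2,0.15,0.1,0],[85,0,0,0,0],[85,0,0,0,0],[85,0,0,0,0],[85,0,0,0,0],[85,0,0,0,0]]
  ]
}}

```text
t: 2.7
eef_pos: [0.4718, -0.2454, 0.2225]
tool_rot: [-0.0, 0.977, 0.212, -0.0]
contact_force: [1.0, -0.6, -0.4]
gripper_width: 0.994
grasp_force: 0.0
```

```bash
python3 - <<'E'
from h import *
im,p=snap("wrist","w2.png");np.save("pw2.npy",p[1])
h=proj("wrist",[.533,-.157,.14],p)[0].astype(int)
x,yy=max(h[0]-75,0),max(h[1]-55,0);print(h,x,yy,get_obs()['eef_pos'],p[1].round(3).tolist())
A=cv2.resize(im[yy:yy+120,x:x+160,::-1],None,fx=5,fy=5,interpolation=2);cv2.imwrite("pics/cw2.png",(255*(A/255.)**1.6).astype(np.uint8))
E
```

```text
[242 103] 167 48 [ 0.47186661 -0.24535073  0.22257266] [[0.414, -0.871, -0.263, 0.539], [-0.91, -0.397, -0.119, -0.215], [-0.001, 0.289, -0.957, 0.385], [0.0, 0.0, 0.0, 1.0]]
```

View pics/cw2.png

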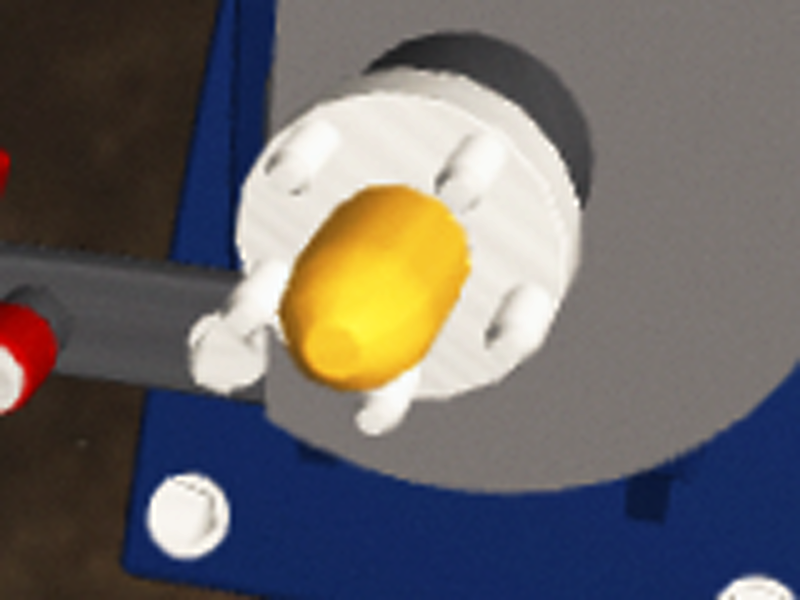

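```bash
python3 - <<'E'
from h import *
np.set_printoptions(precision=4,suppress=True)
p=(P("wrist")[0],np.load("pw2.npy"))
S=np.array([[288,172],[457,185],[503,330],[376,412],[243,303]])/5+[167,48]
yw=np.radians(12.75);c,s=np.cos(yw),np.sin(yw)
R=np.array([[.866*c,-s,-.5*c],[.866*s,c,-.5*s],[.5,0,.866]])
ctr=np.array([.53,-.157,.1371])
for i in range(5):
    X=onplane("wrist",S,ctr,R[:,2],p);ctr=np.r_[X[:,:2].mean(0),.1371]
L=(X-X.mean(0))@R;print(X.mean(0),np.hypot(L[:,0],L[:,1]));a=np.degrees(np.arctan2(L[:,1],L[:,0]));print(a,a%72)
print("hub from studs",ctr-.014*R[:,2])
tip=onplane("wrist",np.array([[337,348]])/5+[167,48],(0,0,.151),p=p);print("hub from tip",tip-.03*R[:,2])
E
```

```text
[ 0.532  -0.1562  0.1371] [0.0191 0.0193 0.0189 0.0205 0.0193]
[  40.2631  -32.9813 -102.396  -175.5526  108.8654] [40.2631 39.0187 41.604  40.4474 36.8654]
hub from studs [ 0.5389 -0.1546  0.125 ]
hub from tip [[ 0.5376 -0.1553  0.125 ]]
```

Call:
{"name": "arm_command", "arguments": {
  "rows": [
    [[85,0,0.3,0.5,0],[85,0,0.8,0.3,0],[85,0,0.8,0,0],[85,0,0.8,0,0],[85,-0.2,0.8,0,0],[85,-0.2,0.8,0,0],[85,-0.2,0.8,0,0],[85,-0.2,0.8,-0.5,0],[85,0,0.8,-0.6,0],[85,0,0,0,0]]
  ]
}}

```text
t: 4.0
eef_pos: [0.4218, 0.1599, 0.2026]
tool_rot: [-0.001, 0.977, 0.216, -0.002]
contact_force: [-0.2, -0.5, 1.3]
gripper_width: 0.994
grasp_force: 0.0
```

```bash
python3 - <<'E'
from h import *
im,p=snap("wrist","w3.png");np.save("pw3.npy",p[1])
h=proj("wrist",[.49,.244,.028],p)[0].astype(int)
x,yy=max(h[0]-75,0),max(h[1]-60,0);print(h,x,yy,get_obs()['eef_pos'],p[1].round(3).tolist())
A=cv2.resize(im[yy:yy+120,x:x+160,::-1],None,fx=5,fy=5,interpolation=2);cv2.imwrite("pics/cw3.png",(255*(A/255.)**1.6).astype(np.uint8))
E
```

```text
[273 103] 198 43 [0.42300495 0.1579307  0.20368861] [[0.421, -0.867, -0.266, 0.489], [-0.907, -0.403, -0.12, 0.191], [-0.003, 0.292, -0.956, 0.365], [0.0, 0.0, 0.0, 1.0]]
```

View pics/cw3.png

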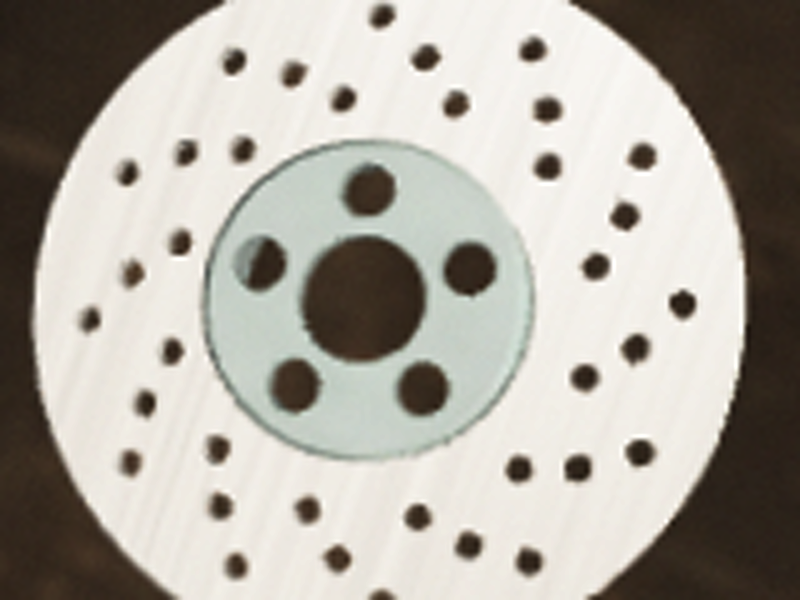

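```bash
python3 - <<'E'
from h import *
np.set_printoptions(precision=4,suppress=True)
p=(P("wrist")[0],np.load("pw3.npy"))
S=np.array([[368,190],[470,268],[423,389],[295,385],[260,264],[364,298]])/5+[198,43]
X=onplane("wrist",S,(0,0,.028),p=p);c=X[:5].mean(0);L=X[:5]-c;a=np.degrees(np.arctan2(L[:,1],L[:,0]))
print(c,X[5],np.hypot(L[:,0],L[:,1]),a,a%72,(a%72).mean()-39.6)
o=get_obs();w,x,y,z=o['tool_rot'];print(o['eef_pos'],np.degrees(2*np.arctan2(y,x)),o['t'])
im=cv2.imread("pics/w3.png");m=cv2.inRange(im,(170,170,170),(255,255,255));cs,_=cv2.findContours(m,0,1);h=cv2.convexHull(max(cs,key=cv2.contourArea))
Y=onplane("wrist",h[:,0],(0,0,.006),p=p);print(cv2.minEnclosingCircle((Y[:,:2]*1000).astype(np.float32)))
E
```

```text
[0.4897 0.2465 0.028 ] [0.4899 0.2463 0.028 ] [0.02   0.02   0.02   0.0198 0.0201] [  21.7631  -50.5894 -122.4717  165.6682   93.8437] [21.7631 21.4106 21.5283 21.6682 21.8437] -17.957237090503426
[0.423  0.1579 0.2037] 24.717895337862892 4.05
((489.9749450683594, 246.8778076171875), 69.64625549316406)
```

Call:
{"name": "arm_command", "arguments": {
  "rows": [
    [[85,0.1375,0.186,-0.25,0.805],[85,0.1375,0.186,-0.25,0.805],[85,0.1375,0.186,-0.25,0.805],[85,0.1375,0.186,-0.25,0.805],[85,0.1375,0.186,-0.25,0.805],[85,0.1375,0.186,-0.25,0.805],[85,0.1375,0.186,-0.25,0.805],[85,0.1375,0.186,-0.25,0.805],[85,0,0,-0.5,0],[85,0,0,-0.3,0]]
  ]
}}

```text
t: 5.3
eef_pos: [0.4909, 0.2443, 0.0359]
tool_rot: [0.001, 0.891, 0.453, -0.0]
contact_force: [-1.6, -0.4, -0.3]
gripper_width: 0.999
grasp_force: 0.0
```

Call:
{"name": "arm_command", "arguments": {
  "rows": [
    [[85,0,0,-0.2,0],[85,0,0,-0.15,0],[85,0,0,-0.1,0],[85,0,0,-0.02,0],[85,0,0,0,0],[50,0,0,0,0],[50,0,0,0,0],[50,0,0,0,0],[50,0,0,0,0],[50,0,0,0,0]]
  ],
  "newtons": 30
}}

```text
t: 6.55
eef_pos: [0.49, 0.2461, 0.0084]
tool_rot: [0.0, 0.891, 0.454, -0.0]
contact_force: [0.2, -0.0, 0.7]
gripper_width: 0.582
grasp_force: 0.0
```

```bash
python3 - <<'E'
from h import *
a,_=snap("wrist","w4.png");print(get_obs()['gripper_width'],get_obs()['grasp_force'],get_obs()['t'])
s,_=snap("scene","s4.png");h=proj("scene",[.49,.245,.03])[0].astype(int);print(h)
s=s[h[1]-50:h[1]+40,h[0]-50:h[0]+50];s=cv2.resize(s,(400,360),interpolation=2);b=np.zeros((360,800,3),np.uint8);b[:,:400]=s
b[:300,400:]=cv2.resize(a,(400,300));cv2.imwrite("pics/c4.png",b[:,:,::-1])
E
```

```text
0.5876826314064033 0.0 6.6
[272 256]
```

View pics/c4.png

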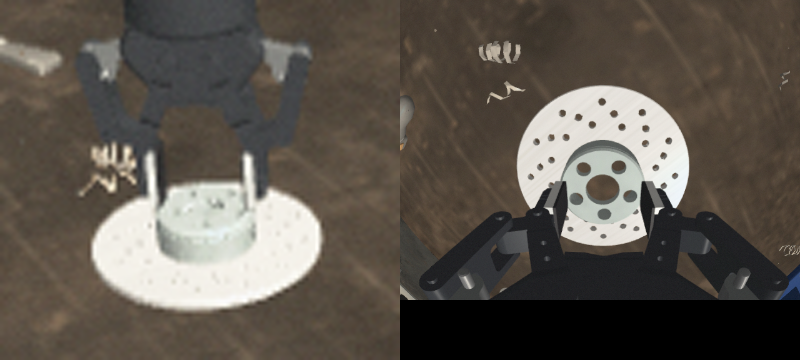

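Call:
{"name": "arm_command", "arguments": {
  "rows": [
    [[30,0,0,0,0],[30,0,0,0,0],[30,0,0,0,0],[30,0,0,0,0],[30,0,0,0,0],[30,0,0,0,0],[30,0,0,0,0],[30,0,0,0,0],[30,0,0,0,0],[30,0,0,0,0]]
  ],
  "newtons": 40
}}

```text
t: 7.9
eef_pos: [0.49, 0.2461, 0.0084]
tool_rot: [0.0, 0.891, 0.454, 0.0]
contact_force: [0.3, 0.6, 1.4]
gripper_width: 0.348
grasp_force: 0.0
```

```bash
python3 - <<'E'
from h import *
np.set_printoptions(precision=4,suppress=True)
a,p=snap("wrist","w5.png")
o=get_obs();e=o['eef_pos'];print(e,p[1][:3,3]-e,proj("wrist",[e,[.49,.2465,.028],[.49,.2465,.006]],p))
s,_=snap("scene","s5.png");h=proj("scene",[.49,.245,.03])[0].astype(int);print(h)
print(proj("scene",[e,[.49,.2465,.028]]))
s=s[h[1]-50:h[1]+40,h[0]-50:h[0]+50];s=cv2.resize(s,(400,360),interpolation=2);b=np.zeros((360,800,3),np.uint8);b[:,:400]=s
b[:300,400:]=a[:300,120:520];cv2.imwrite("pics/c5.png",b[:,:,::-1])
E
```

```text
[0.49   0.2461 0.0084] [0.0433 0.0595 0.1622] [[325.8615 287.7322]
 [325.2485 305.8629]
 [325.3309 285.1024]]
[272 256]
[[272.897  264.375 ]
 [272.2749 257.4091]]
```

View pics/c5.png

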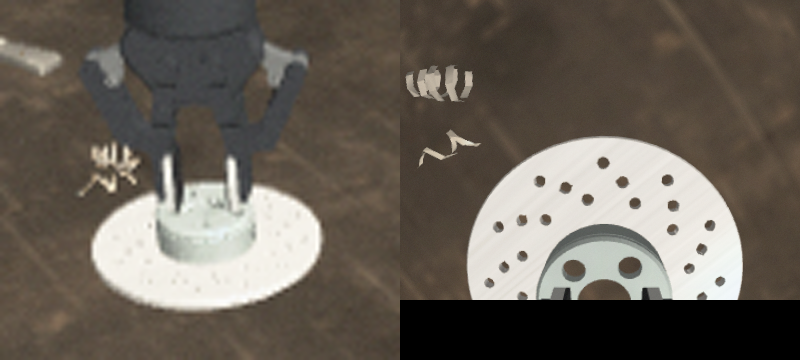

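Call:
{"name": "arm_command", "arguments": {
  "rows": [
    [[80,0,0,0,0],[80,0,0,0,0],[80,0,0,0,0],[80,0,0,0,0],[80,0,0,0,0],[80,0,0,0,0],[80,0,0,-0.05,0],[80,0,0,-0.05,0],[68,0,0,-0.05,0],[68,0,0,0,0]]
  ]
}}

```text
t: 9.25
eef_pos: [0.4898, 0.246, -0.001]
tool_rot: [0.0, 0.891, 0.454, -0.0]
contact_force: [1.1, -1.1, -0.1]
gripper_width: 0.798
grasp_force: 0.0
```

```bash
python3 - <<'E'
from h import *
np.set_printoptions(precision=4,suppress=True)
o=get_obs();print(o['eef_pos'],o['gripper_width'],o['contact_force'])
a,p=snap("wrist","w6.png");s,_=snap("scene","s6.png");h=proj("scene",[.49,.245,.03])[0].astype(int)
s=s[h[1]-40:h[1]+35,h[0]-50:h[0]+50];s=cv2.resize(s,(480,360),interpolation=2);b=np.zeros((360,800,3),np.uint8);b[:,:480]=s
b[:,480:]=cv2.resize(a[220:400,245:405],(320,360));cv2.imwrite("pics/c6.png",b[:,:,::-1])
E
```

```text
[ 0.4898  0.246  -0.001 ] 0.7977870745950741 [ 1.1445 -1.0786 -0.1147]
```

View pics/c6.png

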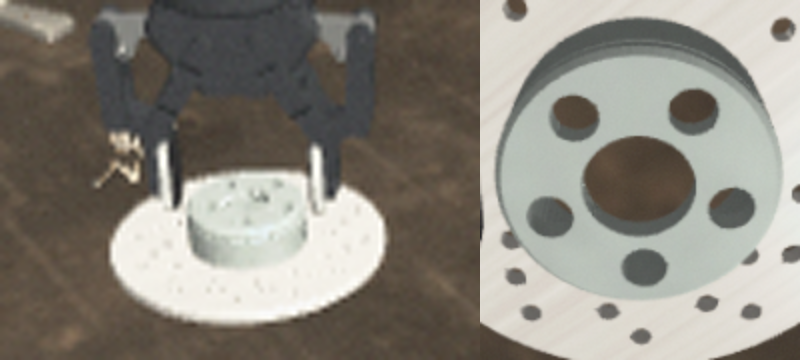

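Call:
{"name": "arm_command", "arguments": {
  "rows": [
    [[70,0,0,-0.05,0],[70,0,0,-0.05,0],[70,0,0,-0.03,0],[50,0,0,0,0],[50,0,0,0,0],[50,0,0,0,0],[50,0,0,0,0],[50,0,0,0,0],[50,0,0,0,0],[50,0,0,0,0]]
  ],
  "newtons": 35
}}

```text
t: 10.6
eef_pos: [0.4897, 0.2461, -0.0083]
tool_rot: [0.0, 0.891, 0.454, -0.0]
contact_force: [-3.6, -0.7, 6.0]
gripper_width: 0.686
grasp_force: 37.7
```

Call:
{"name": "arm_command", "arguments": {
  "rows": [
    [[45,0,0,0.2,0],[45,0,0,0.5,0],[45,-0.03,-0.4,0.5,-0.9],[45,-0.03,-0.6,0.5,-0.9],[45,-0.03,-0.6,0.5,-0.9],[45,-0.03,-0.6,0.4,-0.9],[45,-0.03,-0.6,0.4,-0.9],[45,-0.03,-0.6,0.3,-0.9],[45,-0.03,-0.6,0,-0.9],[45,-0.03,-0.4,0,-0.9]]
  ]
}}

```text
t: 11.85
eef_pos: [0.4751, -0.02, 0.1898]
tool_rot: [0.0, 0.984, 0.18, -0.0]
contact_force: [0.1, -0.4, -4.4]
gripper_width: 0.679
grasp_force: 39.7
```

Call:
{"name": "arm_command", "arguments": {
  "rows": [
    [[45,-0.02,-0.5,0,-0.9],[45,0,-0.6,0,-0.9],[45,0,-0.6,0,0],[45,0,-0.5,0,0],[45,0,-0.3,0,0],[45,0,-0.03,0,0],[45,0,0,0,0],[45,0,0,0,0],[45,0,0,0,0],[45,0,0,0,0]]
  ]
}}

```text
t: 13.1
eef_pos: [0.4745, -0.1693, 0.1897]
tool_rot: [0.0, 0.994, 0.112, 0.0]
contact_force: [-0.3, 0.4, -5.0]
gripper_width: 0.676
grasp_force: 39.7
```

```bash
python3 - <<'E'
from h import *
o=get_obs();print(o['eef_pos'],o['tool_rot'],o['gripper_width'],o['contact_force'],o['torque'],o['grasp_force'])
a,p=snap("wrist","w7.png")
m=cv2.inRange(a,(185,190,185),(255,255,255));print(p[1].round(4).tolist())
K=P("wrist")[0]
print("cap",proj("wrist",[[.5226,-.158,.151],[.538,-.155,.125],o['eef_pos'],o['eef_pos']+[0,0,.0363]],p))
E
```

```text
[ 0.47449981 -0.16927961  0.18966268] [8.13841517e-06 9.93751988e-01 1.11610872e-01 2.18357036e-05] 0.6762900188935691 [-0.3466879   0.39303657 -5.04828498] [-0.08367648  0.00705813  0.01432493] 39.67120701447129
[[0.2215, -0.9336, -0.2816, 0.5463], [-0.9752, -0.2123, -0.0631, -0.153], [-0.0009, 0.2886, -0.9575, 0.3518], [0.0, 0.0, 0.0, 1.0]]
cap [[325.38766144 173.9148787 ]
 [326.27783954 143.28690302]
 [325.9748314  287.70543256]
 [325.92154237 326.0297882 ]]
```

Call:
{"name": "arm_command", "arguments": {
  "rows": [
    [[45,0,0,-0.2,0],[45,0,0,-0.2,0],[45,0,0,-0.2,0],[45,0,0,-0.08,0],[45,0,0,-0.08,0],[45,0,0,-0.08,0],[45,0,0,-0.08,0],[45,0,0,-0.08,0],[45,0,0,0,0],[45,0,0,0,0]]
  ]
}}

```text
t: 14.4
eef_pos: [0.4743, -0.17, 0.1297]
tool_rot: [0.0, 0.994, 0.111, -0.0]
contact_force: [-3.6, -1.8, 0.7]
gripper_width: 0.682
grasp_force: 40.5
```

```bash
python3 - <<'E'
from h import *
o=get_obs();print(o['eef_pos'],o['gripper_width'],o['contact_force'],o['torque'],o['grasp_force'])
a,p=snap("wrist","w8.png")
np.set_printoptions(precision=1,suppress=True)
# bright rotor blob outline: extents up/left/right + hat hole ellipse
m=cv2.inRange(cv2.cvtColor(a,cv2.COLOR_RGB2HSV),(0,0,190),(180,40,255));cs,_=cv2.findContours(m,0,1);c=max(cs,key=cv2.contourArea)
print(cv2.boundingRect(c),cv2.contourArea(c))
b=cv2.imread("pics/w7.png");m=cv2.inRange(cv2.cvtColor(b,cv2.COLOR_BGR2HSV),(0,0,190),(180,40,255));cs,_=cv2.findContours(m,0,1);c=max(cs,key=cv2.contourArea);print(cv2.boundingRect(c),cv2.contourArea(c))
E
```

```text
[ 0.47429    -0.170025    0.12966631] 0.6817452677300376 [-3.62179093 -1.75698049  0.70039722] [-0.39733417  0.62391368 -0.00666088] 40.54789440706372
(172, 132, 308, 200) 35566.5
(177, 106, 338, 231) 35173.0
```

Call:
{"name": "arm_command", "arguments": {
  "rows": [
    [[45,0,0,-0.05,0],[45,0,0,-0.05,0],[45,0,0,-0.05,0],[45,0,0,-0.04,0],[45,0,0,0,0],[45,0,0,0,0],[45,0,0,0,0],[45,0,0,0,0],[45,0,0,0,0],[45,0,0,0,0]]
  ]
}}

```text
t: 15.7
eef_pos: [0.4741, -0.17, 0.1182]
tool_rot: [0.0, 0.994, 0.111, -0.0]
contact_force: [-4.7, -2.2, 0.2]
gripper_width: 0.682
grasp_force: 41.5
```

```bash
python3 - <<'E'
from h import *
o=get_obs();print(o['eef_pos'],o['gripper_width'],o['contact_force'],o['torque'],o['grasp_force'])
a,p=snap("wrist","w9.png");s,_=snap("scene","s9.png")
h=proj("scene",[.49,-.165,.14])[0].astype(int)
b=np.zeros((560,800,3),np.uint8);b[:480,320:]=cv2.resize(a[60:380,160:480],(480,480));x=s[h[1]-60:h[1]+80,h[0]-80:h[0]+80] if False else s[max(0,h[1]-70):h[1]+70,max(0,h[0]-40):h[0]+40]
b[:,:320]=cv2.resize(x,(320,560),interpolation=2);cv2.imwrite("pics/c9.png",b[:,:,::-1])
E
```

```text
[ 0.4741439  -0.16998102  0.11816717] 0.68194483667141 [-4.72955849 -2.21448101  0.15894592] [-0.44011335  0.82722261 -0.05304656] 41.45756531506777
```

View pics/c9.png

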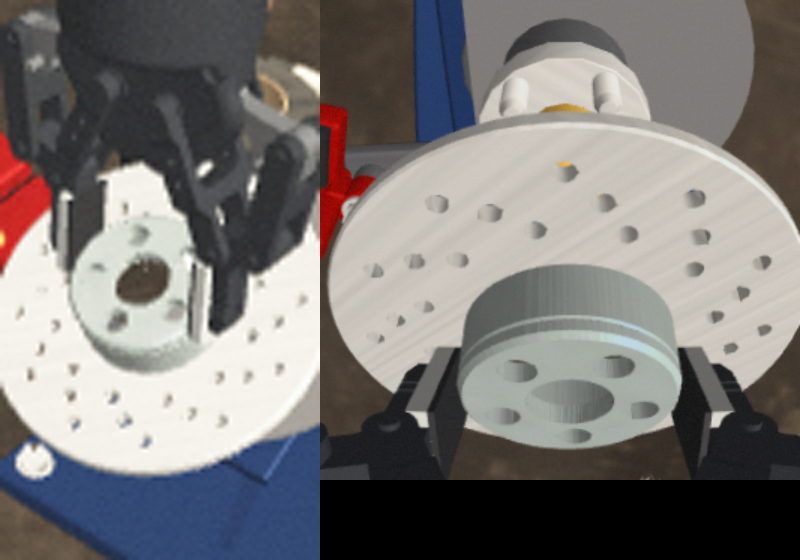

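```bash
cat > fit.py <<'E'
from h import *
from scipy.optimize import least_squares
from scipy.spatial.transform import Rotation as Ro
yw=np.radians(12.75)
R0=Ro.from_euler('z',yw)
def fit(S,p,c0):
    # S: 5 holes in sequence (clockwise in image) + bore centre ; hat outer top plane
    def mod(v):
        a=v[5]-np.radians(72)*np.arange(5);L=np.c_[.02*np.cos(a),.02*np.sin(a),0*a];L=np.r_[L,[[0,0,0]]]
        return (R0*Ro.from_euler('YX',[v[3],v[4]])).apply(L)+v[:3]
    best=min((least_squares(lambda v:(proj("wrist",mod(v),p)-S).ravel(),np.r_[c0,-.5,0,g]) for g in np.radians(np.arange(0,360,60))),key=lambda r:r.cost)
    return best
E
python3 - <<'E'
from fit import *
np.set_printoptions(precision=4,suppress=True)
p=P("wrist");o=get_obs()
C=np.array([[517,371],[616,366],[645,410],[575,436],[502,416],[570,401]],float);S=(C-[320,0])/1.5+[160,60]
r=fit(S,p,[.474,-.17,.15]);v=r.x;print(v[:3],np.degrees(v[3:]),np.degrees(v[5])%72,r.cost,r.fun.round(1))
n=(R0*Ro.from_euler('YX',[v[3],v[4]])).apply([0,0,1]);seat=v[:3]-.006*n;print("seat",seat,"rel TCP",seat-o['eef_pos'],n)
E
```

```text
[ 0.4741 -0.1705  0.1559] [-29.9231   0.6182  40.0025] 40.00245187777632 1.1701150740361845 [-0.4 -0.3  0.4 -0.  -0.8 -0.3  0.4 -0.1 -0.1 -0.2  0.6  0.8]
seat [ 0.477  -0.1698  0.1507] rel TCP [0.0029 0.0002 0.0325] [-0.4841 -0.1206  0.8666]
```

Call:
{"name": "arm_command", "arguments": {
  "rows": [
    [[45,0,0,0.1,0],[45,0,0,0.1,0],[45,0,0,0.1,0],[45,0,0,0.1,0],[45,0,0,0.1,0],[45,0.133,0.034,-0.015,0],[45,0.133,0.034,-0.015,0],[45,0.133,0.034,-0.015,0],[45,0.133,0.034,-0.015,0],[45,0,0,0,0]]
  ]
}}

```text
t: 17.05
eef_pos: [0.5071, -0.161, 0.1444]
tool_rot: [-0.0, 0.994, 0.112, 0.0]
contact_force: [0.2, 0.4, -3.7]
gripper_width: 0.68
grasp_force: 40.8
```

Call:
{"name": "arm_command", "arguments": {
  "rows": [
    [[45,0.035,0.008,-0.064,0],[45,0.035,0.008,-0.064,0],[45,0.035,0.008,-0.064,0],[45,0.035,0.008,-0.064,0],[45,0.035,0.008,-0.064,0],[45,0.035,0.008,-0.064,0],[45,0.035,0.008,-0.064,0],[45,0.035,0.008,-0.064,0],[45,0,0,0,0],[45,0,0,0,0]]
  ]
}}

```text
t: 18.3
eef_pos: [0.5233, -0.1577, 0.114]
tool_rot: [0.0, 0.994, 0.111, 0.0]
contact_force: [0.6, 0.2, -4.1]
gripper_width: 0.683
grasp_force: 41.0
```

Call:
{"name": "arm_command", "arguments": {
  "rows": [
    [[45,0.024,0.006,-0.043,0],[45,0.024,0.006,-0.043,0],[45,0.024,0.006,-0.043,0],[45,0.024,0.006,-0.043,0],[45,0.016,0.004,-0.029,0],[45,0,0,0,0],[45,0,0,0,0],[45,0,0,0,0],[45,0,0,0,0],[45,0,0,0,0]]
  ]
}}

```text
t: 19.55
eef_pos: [0.5307, -0.1558, 0.102]
tool_rot: [0.0, 0.994, 0.111, 0.001]
contact_force: [4.7, 0.7, -2.9]
gripper_width: 0.679
grasp_force: 41.0
```

```bash
cat > st.py <<'E'
from h import *
np.set_printoptions(precision=4,suppress=True)
o=get_obs();F=np.array([.538,-.155,.125]);c,s=np.cos(np.radians(12.75)),np.sin(np.radians(12.75))
R=np.array([[.866*c,-s,-.5*c],[.866*s,c,-.5*s],[.5,0,.866]])
print(o['t'],"seat in hub mm",(o['eef_pos']+[.0029,.0002,.0325]-F)@R*1000,"F hub",(o['contact_force']+[0,0,4.6])@R,"T",o['torque'],o['grasp_force'],o['gripper_width'])
E
python3 st.py
```

```text
19.55 seat in hub mm [ 0.9475  0.3483 10.4163] F hub [ 4.9276 -0.3686 -0.9385] T [ 0.1972 -1.141  -0.0178] 41.046918304637074 0.679350637456127
```

Call:
{"name": "arm_command", "arguments": {
  "rows": [
    [[45,0.024,0.006,-0.043,0],[45,0.024,0.006,-0.043,0],[45,0.016,0.004,-0.029,0],[45,0,0,0,0],[45,0,0,0,0],[45,0,0,0,0],[45,0,0,0,0],[45,0,0,0,0],[45,0,0,0,0],[45,0,0,0,0]]
  ]
}}

```text
t: 20.8
eef_pos: [0.5343, -0.155, 0.095]
tool_rot: [0.0, 0.994, 0.111, 0.001]
contact_force: [5.6, 0.4, 0.1]
gripper_width: 0.684
grasp_force: 41.3
```

```bash
python3 st.py
```

```text
20.8 seat in hub mm [0.6523 0.3262 2.5431] F hub [ 7.1352 -0.8441  1.301 ] T [ 0.202  -1.2116 -0.1415] 41.348825208842754 0.6838966176012966
```

Call:
{"name": "arm_command", "arguments": {
  "rows": [
    [[45,0.008,0.002,-0.014,0],[45,0.008,0.002,-0.014,0],[45,0.008,0.002,-0.014,0],[45,0.008,0.002,-0.014,0],[45,0,0,0,0],[45,0,0,0,0],[45,0,0,0,0],[45,0,0,0,0],[45,0,0,0,0],[45,0,0,0,0]]
  ]
}}

```text
t: 22.05
eef_pos: [0.535, -0.155, 0.0938]
tool_rot: [0.0, 0.994, 0.111, -0.001]
contact_force: [-6.5, 1.9, 24.5]
gripper_width: 0.68
grasp_force: 43.9
```

```bash
python3 st.py
```

```text
22.05 seat in hub mm [0.5523 0.2423 1.1324] F hub [ 9.4026  3.2483 28.183 ] T [ 0.3516  1.0919 -0.1953] 43.85750524699688 0.6798540230642172
```

Call:
{"name": "arm_command", "arguments": {
  "rows": [
    [[45,0.004,0.001,-0.01,0.3],[45,0.004,0.001,-0.01,0],[45,0,0,0,-0.3],[45,0,0,0,-0.3],[45,0,0,0,0],[45,0,0,0,0.3],[45,0,0,0,0],[45,0,0,0,0],[45,0,0,0,0],[45,0,0,0,0]]
  ]
}}

```text
t: 23.3
eef_pos: [0.5358, -0.155, 0.0934]
tool_rot: [0.001, 0.994, 0.11, -0.0]
contact_force: [-7.7, 3.6, 30.5]
gripper_width: 0.677
grasp_force: 45.1
```

```bash
python3 st.py
```

```text
23.3 seat in hub mm [1.0543 0.0881 0.4046] F hub [11.7161  5.2311 33.7968] T [ 0.3804  1.4699 -0.4254] 45.1173335686326 0.6774148000466212
```

Call:
{"name": "arm_command", "arguments": {
  "rows": [
    [[45,-0.014,-0.003,0.025,0],[45,-0.014,-0.003,0.025,0],[85,0,0,0,0],[85,0,0,0,0],[85,0,0,0,0],[85,0,0,0,0],[85,0,0,0.2,0],[85,0,0,0.4,0],[85,0,0,0.6,0],[85,-0.3,0,0.6,0]]
  ]
}}

```text
t: 24.55
eef_pos: [0.5173, -0.1545, 0.2033]
tool_rot: [-0.0, 0.994, 0.112, 0.001]
contact_force: [-0.3, -0.3, 0.8]
gripper_width: 0.996
grasp_force: 0.0
```

```bash
python3 st.py; cat > cal.py <<'E'
from h import *
np.set_printoptions(precision=3,suppress=True)
F=np.array([.538,-.155,.125]);c,s=np.cos(np.radians(12.75)),np.sin(np.radians(12.75))
R=np.array([[.866*c,-s,-.5*c],[.866*s,c,-.5*s],[.5,0,.866]])
import sys
tag=sys.argv[1]
for n in("wrist","scene","top"):
    im,p=snap(n,n+tag+".png");h=cv2.cvtColor(im,cv2.COLOR_RGB2HSV)
    red=cv2.inRange(h,(0,150,80),(6,255,255))|cv2.inRange(h,(174,150,80),(180,255,255))
    cen=proj(n,F,p)[0];yy,xx=np.nonzero(red);k=np.hypot(xx-cen[0],yy-cen[1])<(260 if n=="wrist" else 90);xx,yy=xx[k],yy[k]
    if len(xx)<20: print(n,"none");continue
    for lvl in(.002,-.042):
        X=(onplane(n,np.c_[xx,yy],F+R[:,2]*lvl,R[:,2],p)-F)@R*1000
        q=cv2.minAreaRect(X[:,:2].astype(np.float32));print(n,lvl,len(xx),"hub xy box",np.array(cv2.boxPoints(q)).round(0).tolist(),X[:,:2].mean(0))
E
python3 cal.py 10
```

```text
24.55 seat in hub mm [ 40.4796   4.5974 104.6118] F hub [ 2.4009 -0.1835  4.9022] T [ 0.0048 -0.0495 -0.0663] 0.0 0.9957702072401413
wrist 0.002 6855 hub xy box [[-418.0, -31.0], [-364.0, -144.0], [64.0, 60.0], [10.0, 173.0]] [-61.329  74.621]
wrist -0.042 6855 hub xy box [[-561.0, -39.0], [-493.0, -180.0], [39.0, 74.0], [-28.0, 215.0]] [-117.088   91.649]
scene 0.002 951 hub xy box [[-79.0, 145.0], [-61.0, 48.0], [131.0, 84.0], [113.0, 181.0]] [-13.942 103.966]
scene -0.042 951 hub xy box [[-68.0, 177.0], [-49.0, 74.0], [156.0, 113.0], [137.0, 216.0]] [  1.187 133.575]
top 0.002 632 hub xy box [[-249.0, -86.0], [-198.0, -133.0], [47.0, 133.0], [-5.0, 180.0]] [-10.294 124.741]
top -0.042 632 hub xy box [[-280.0, -102.0], [-227.0, -151.0], [28.0, 126.0], [-25.0, 175.0]] [-31.145 117.858]
```

```bash
cat > path.py <<'E'
from h import *
np.set_printoptions(precision=4,suppress=True)
F=np.array([.538,-.155,.125]);c,s=np.cos(np.radians(12.75)),np.sin(np.radians(12.75))
R=np.array([[.866*c,-s,-.5*c],[.866*s,c,-.5*s],[.5,0,.866]])
def Q(th,extra=0,d=40):
    n=np.array([-np.sin(th),np.cos(th)]);r=11*abs(n[0])+14.5*abs(n[1])
    q=np.array([-45,78])+65*np.array([np.cos(th),np.sin(th)])+(10+r+extra)*n
    return F+R@(np.r_[q,2]/1000)-[0,0,d/1000]
if __name__=="__main__":
    pts=[Q(1.5,22)]+[Q(t) for t in np.arange(1.5,-.01,-.15)]+[Q(0,-4)]
    cur=get_obs()['eef_pos'];print(get_obs()['t'],cur)
    for q in pts: print(q,(q-cur)/.06);cur=q
E
python3 path.py
```

```text
24.7 [ 0.5174 -0.1553  0.2041]
[ 0.4336 -0.029   0.0446] [-1.3955  2.1046 -2.6588]
[ 0.4525 -0.0263  0.0556] [0.3147 0.0446 0.1829]
[ 0.459  -0.0225  0.0597] [0.1078 0.0631 0.0688]
[ 0.4662 -0.0197  0.0641] [0.1206 0.0472 0.0739]
[ 0.4741 -0.018   0.0688] [0.1321 0.0277 0.0779]
[ 0.4826 -0.0177  0.0736] [0.1414 0.0046 0.0802]
[ 0.4915 -0.019   0.0784] [ 0.1475 -0.0216  0.0803]
[ 0.5004 -0.0221  0.0831] [ 0.1495 -0.0501  0.0778]
[ 0.5092 -0.0268  0.0874] [ 0.1466 -0.0799  0.0724]
[ 0.5175 -0.0334  0.0913] [ 0.1383 -0.1095  0.0639]
[ 0.525  -0.0417  0.0944] [ 0.1244 -0.1376  0.0525]
[ 0.5313 -0.0514  0.0967] [ 0.105  -0.1625  0.0384]
[ 0.5322 -0.0553  0.0967] [ 0.0147 -0.065   0.    ]
```

Call:
{"name": "arm_command", "arguments": {
  "rows": [
    [[0,-0.28,0.42,0,0],[0,-0.28,0.42,0,0],[0,-0.28,0.42,0,0],[0,-0.28,0.42,0,0],[0,-0.28,0.42,0,0],[0,0,0,-0.5,0],[0,0,0,-0.5,0],[0,0,0,-0.5,0],[0,0,0,-0.5,0],[0,0,0,-0.53,0]]
  ]
}}

```text
t: 25.95
eef_pos: [0.4323, -0.0287, 0.0483]
tool_rot: [-0.0, 0.994, 0.111, -0.0]
contact_force: [0.4, -0.3, -0.2]
gripper_width: -0.0
grasp_force: 0.0
```

Call:
{"name": "arm_command", "arguments": {
  "rows": [
    [[0,0.15,0.022,0.09,0],[0,0.16,0.022,0.09,0],[0,0.11,0.063,0.069,0],[0,0.12,0.047,0.074,0],[0,0.132,0.028,0.078,0],[0,0.141,0.005,0.08,0],[0,0.147,-0.022,0.08,0],[0,0,0,0,0],[0,0,0,0,0],[0,0,0,0,0]]
  ]
}}

```text
t: 27.2
eef_pos: [0.4875, -0.0196, 0.0828]
tool_rot: [0.0, 0.994, 0.111, -0.003]
contact_force: [-5.3, -0.8, 1.0]
gripper_width: -0.003
grasp_force: 2.3
```

```bash
python3 - <<'E'
from path import *
o=get_obs();print(o['eef_pos'],Q(.75,0,32),o['contact_force'],o['torque'],o['gripper_width'])
im,p=snap("scene","s11.png");h=cv2.cvtColor(im,cv2.COLOR_RGB2HSV)
red=cv2.inRange(h,(0,150,80),(6,255,255))|cv2.inRange(h,(174,150,80),(180,255,255))
def rep(red):
    n,l,st,ce=cv2.connectedComponentsWithStats(red)
    for i in range(1,n):
        if st[i,4]>60: print(st[i],ce[i], ((onplane("scene",[ce[i]],F-R[:,2]*.02,R[:,2])-F)@R*1000).round(0))
rep(red);print('before')
h=cv2.cvtColor(cv2.imread("pics/scene10.png"),cv2.COLOR_BGR2HSV);rep(cv2.inRange(h,(0,150,80),(6,255,255))|cv2.inRange(h,(174,150,80),(180,255,255)))
E
```

```text
[ 0.4875 -0.0196  0.0828] [ 0.4915 -0.019   0.0864] [-5.3186 -0.8401  0.9884] [-0.2198  1.1198 -0.0756] -0.00306539215619192
[613  30  27   6  90] [627.3556  33.2778] [[792. -69. -20.]]
[135 153  11  11  65] [140.3231 157.5846] [[  50. 1070.  -20.]]
[385 226  17   8  85] [393.2118 229.3294] [[131. 114. -20.]]
[342 263  30  52 844] [355.6765 284.3412] [[ -7. 107. -20.]]
[ 292  450   69   24 1353] [327.7199 461.0052] [[-275.  -40.  -20.]]
before
[612  28  28   9 102] [626.9412  32.7843] [[794. -68. -20.]]
[135 153  11  11  66] [140.3333 157.6515] [[  50. 1069.  -20.]]
[384 226  18   8  86] [393.1047 229.3256] [[131. 114. -20.]]
[327 267  41  48 865] [346.9665 287.4046] [[-20. 119. -20.]]
[ 292  450   69   24 1355] [327.7373 460.9904] [[-275.  -40.  -20.]]
```

Call:
{"name": "arm_command", "arguments": {
  "rows": [
    [[0,0.075,-0.025,0.039,0],[0,0.075,-0.025,0.039,0],[0,0.073,-0.04,0.036,0],[0,0.073,-0.04,0.036,0],[0,0.069,-0.055,0.032,0],[0,0.069,-0.055,0.032,0],[0,0.062,-0.069,0.026,0],[0,0.062,-0.069,0.026,0],[0,0,0,0,0],[0,0,0,0,0]]
  ]
}}

```text
t: 28.5
eef_pos: [0.5225, -0.0409, 0.0991]
tool_rot: [-0.0, 0.994, 0.111, -0.001]
contact_force: [-4.7, 2.3, -1.0]
gripper_width: -0.0
grasp_force: 2.2
```

```bash
cat > chk.py <<'E'
from path import *
import sys
o=get_obs();print(o['t'],o['eef_pos'],"in hub",((o['eef_pos']-F)@R*1000),o['contact_force'],o['torque'])
im,p=snap("scene","s%s.png"%sys.argv[1]);h=cv2.cvtColor(im,cv2.COLOR_RGB2HSV)
red=cv2.inRange(h,(0,150,80),(6,255,255))|cv2.inRange(h,(174,150,80),(180,255,255))
n,l,st,ce=cv2.connectedComponentsWithStats(red)
for i in range(1,n):
    if st[i,4]>60 and 320<ce[i][0]<450 and 235<ce[i][1]<350: print(st[i],ce[i], ((onplane("scene",[ce[i]],F-R[:,2]*.02,R[:,2])-F)@R*1000).round(0))
E
python3 chk.py 12
```

```text
28.5 [ 0.5225 -0.0409  0.0991] in hub [ -4.2311 114.6788 -27.503 ] [-4.7282  2.3055 -1.0485] [ 0.5283  0.9806 -0.0276]
[351 264  35  51 863] [368.0765 285.1669] [[  2.  84. -20.]]
```

Call:
{"name": "arm_command", "arguments": {
  "rows": [
    [[0,0.052,-0.08,0.019,0],[0,0.052,-0.08,0.019,0],[0,0.012,-0.05,0,0],[0,0.012,-0.05,0,0],[0,0,0,0,0],[0,0,0,0,0],[0,0,0,0,0],[0,0,0,0,0],[0,0,0,0,0],[0,0,0,0,0]]
  ]
}}

```text
t: 29.8
eef_pos: [0.5298, -0.0522, 0.1014]
tool_rot: [-0.002, 0.994, 0.113, -0.001]
contact_force: [-7.4, 12.6, 1.7]
gripper_width: 0.001
grasp_force: 7.3
```

```bash
python3 chk.py 13
```

```text
29.8 [ 0.5298 -0.0522  0.1014] in hub [  0.936  102.0927 -27.7482] [-7.4049 12.636   1.712 ] [ 2.6822  1.5189 -0.0551]
[353 266  38  49 877] [371.5621 286.8107] [[  3.  76. -20.]]
```

Call:
{"name": "arm_command", "arguments": {
  "rows": [
    [[0,0.008,-0.033,0,0],[0,0.008,-0.033,0,0],[0,0.004,-0.016,0,0],[0,0,0,0,0],[0,0,0,0,0],[0,0,0,0,0],[0,0,0,0,0],[0,0,0,0,0],[0,0,0,0,0],[0,0,0,0,0]]
  ]
}}

```text
t: 31.1
eef_pos: [0.5298, -0.0524, 0.1014]
tool_rot: [-0.005, 0.993, 0.115, -0.002]
contact_force: [-11.2, 24.4, 6.0]
gripper_width: -0.002
grasp_force: 13.2
```

```bash
python3 chk.py 14
```

```text
31.1 [ 0.5298 -0.0524  0.1014] in hub [  0.8729 101.9286 -27.7621] [-11.1826  24.4213   6.0274] [ 5.018   2.4906 -0.0129]
[353 266  38  49 879] [371.5711 286.7725] [[  3.  76. -20.]]
```

Call:
{"name": "arm_command", "arguments": {
  "rows": [
    [[0,-0.04,0.16,0,0],[0,-0.06,0.25,0,0],[0,-0.1,0.4,0,0],[0,-0.05,0.2,0.4,0],[0,0,0,0.6,0],[0,0,0,0.6,0],[0,0,0,0.6,0],[0,0,0,0.4,0],[0,0,0,0,0],[0,0,0,0,0]]
  ]
}}

```text
t: 32.4
eef_pos: [0.5172, -0.0018, 0.2568]
tool_rot: [0.0, 0.994, 0.111, -0.0]
contact_force: [-0.3, 0.1, 0.1]
gripper_width: -0.001
grasp_force: 0.0
```

```bash
python3 chk.py 15; python3 - <<'E'
from path import *
im,p=snap("wrist","w15.png");h=cv2.cvtColor(im,cv2.COLOR_RGB2HSV)
m=cv2.inRange(h,(0,0,190),(180,40,255));n,l,st,ce=cv2.connectedComponentsWithStats(m)
for lv in (-.016,-.013):
  for i in range(1,n):
    if st[i,4]>3000:
        c=cv2.findContours((l==i).astype(np.uint8),0,1)[0][0];X=(onplane("wrist",c[:,0],F+R[:,2]*lv,R[:,2],p)-F)@R*1000
        print(lv,st[i],cv2.minEnclosingCircle(X[:,:2].astype(np.float32)))
# scene views: stand/other objects unchanged between start and now
a=cv2.imread("pics/top0.png");b=cams.read_camera("top")[:,:,::-1];d=cv2.absdiff(a,b).max(2)
for nm,(x,y,r) in dict(tape=(333,183,24),tin=(226,179,16),span=(306,314,35)).items(): print(nm,(d[y-r:y+r,x-r:x+r]>40).mean())
E
```

```text
32.4 [ 0.5172 -0.0018  0.2568] in hub [ 77.6124 154.0383 107.4128] [-0.3219  0.0882  0.1229] [-0.0229  0.026  -0.0506]
[353 266  38  49 876] [371.5605 286.7591] [[  3.  76. -20.]]
-0.016 [ 435  155  124  117 8180] ((3.111266613006592, 4.043076992034912), 74.8023910522461)
-0.013 [ 435  155  124  117 8180] ((6.010967254638672, 6.028657913208008), 73.81216430664062)
tape 0.05078125
tin 0.0
span 0.027142857142857142
```

```bash
python3 -c "
from station import job
print(job.hand_in())"
```

```text
the job is handed in; nothing more can be done
None
```

The job is handed in at about 32 s of the 72 s: the disc went onto the studs and stopped within about 0.4 mm of the hub face under a 34 N push, and the caliper is shut to its stop. No picture confirmed the final seating. The tape roll, spanner and tin were not touched, as far as the pictures show.

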